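# Load the deburring tumbler and close its keyed lid

## Task

Slide the tray of steel parts forward against the stops of its feed shelf and tip it there, so that all five parts go down the chute into the bowl of the deburring tumbler. Then put the lid on the bowl and turn it until its key drops into the notch in the rim and the lid lies flush. Leave the empty tray standing level on the feed shelf, and leave the spray can, hammer and try square where they are.

Things in the scene. Friction and masses are not known exactly. Their poses are not given: they have to be found in the camera images.
- tumbler: Green deburring tumbler let into the bench, with steel feed shelf and chute; fixed, but placed anew each time. Origin on the bowl's axis at bench level, z up, x = pouring direction, shelf to bowl. Bowl bore 200 mm, inner floor 20 mm up. Level shelf: top 152 mm up, from x = -395 to -160, 178 mm wide between side edges turned up 14 mm. Chute: 40 degrees down from x = -160 to the rim at -111, 95 to 104 mm wide.
- mouth (a point): Centre of the bowl's mouth, level with the rim's top, 110 mm above the bench; axes as the tumbler's. The rim is a flat ring, 200 mm inside and 220 mm outside diameter. One notch, 19 mm wide and 12 mm deep, is cut through it, between -1.54 and -2.30 rad about z from the tumbler's x. Where exactly is not given: it is seen from above, or felt when the key drops in while the lid is turned on the rim.
- stop (a point): Middle of the shelf's front edge, at the shelf's top; axes as the tumbler's. 47 to 73 mm to either side a stop tab stands 12 mm up with its face at this x. A tray slid forward butts the corners of its lip against the tabs and can then be tipped about that edge.
- tray_rim (a point): Middle of the rolled rim along the rear edge of the loose steel tray on the shelf: a round bar 10 mm thick, 140 mm long, its axis 42 mm above the tray's underside; z up, x to the mouth. A 3 mm flange joins it to the top of the rear wall, whose outer face is 12 mm in front of the bar's axis. Fingertips can go under it from behind. The tray's lip ends 189 mm in front of this point.
- tray_mid (a point): Middle of that tray, 22 mm above its underside; same axes. Pan 160 mm long, 150 mm wide inside at the rear, 96 mm at the mouth (+x), where it has no wall but a flat lip 14 mm long and 128 mm wide; walls 45 mm high and 3 mm thick, floor 3 mm. 0.3 to 0.5 kg empty. It starts 15 to 50 mm short of the stop tabs. The parts slide on the oily steel once it is tipped 16 to 25 degrees; 50 or more empties it.
- tray_lip (a point): Middle of the front edge of that tray's lip, at its underside; same axes. It lies at the stop point when the tray is fully forward.
- lid_grip (a point): Centre of the black bar grip on the loose aluminium lid (0.3 to 0.52 kg), which lies right way up on the bench. Bar 70 mm long (x), 16 mm wide, 28 mm high, on the lid's axis; z up, x to the key. Disc 208 mm wide, 6 mm thick, its top 14 mm below this point; under it a spigot 188 mm wide, 12 mm deep, that drops into the bowl. Lid home: this point is 20 mm above the mouth.
- lid_key (a point): Foot of the lid's key: a tab 14 mm wide at the disc's edge, 99 to 114 mm from the lid's axis, hanging 9 mm below the disc. While it rides on the rim the lid sits askew, its key side 9 mm up; in the notch the disc lies flush and the lid turns no further.
- cleat1_mid (a point): Dark steel angle cleat 30 x 26 x 30 mm, legs 5 mm thick, 40 g, loose in the tray; this point is near its middle.
- cleat2_mid (a point): Dark steel angle cleat 30 x 26 x 30 mm, legs 5 mm thick, 40 g, loose in the tray; this point is near its middle.
- cleat3_mid (a point): Dark steel angle cleat 30 x 26 x 30 mm, legs 5 mm thick, 40 g, loose in the tray; this point is near its middle.
- slug1_mid (a point): Dark steel slug sawn from 26 mm round bar, 28 mm long, 40 g, loose in the tray; this point is near its middle.
- slug2_mid (a point): Dark steel slug sawn from 26 mm round bar, 28 mm long, 40 g, loose in the tray; this point is near its middle.
- spray_can: Aerosol can 66 mm wide and 155 mm high, standing; a bystander, to be left alone. Origin at the centre of its underside.
- hammer: Hammer lying on the bench; a bystander, to be left alone. Origin at the centre of its underside.
- try_square: Try square lying on the bench, stock 115 mm, blade 170 mm; a bystander, to be left alone. Origin at the centre of its underside.
Things that resemble listed ones, but are neither listed nor needed, are in the scene too. What is shaped like the part that bears cleat1_mid but red is not meant.

How it is judged:
On the way, in this order (a step that is already met when the one before it is completed fails the run):
1. the tray is tipped with its lip at the stops (angle between tray_rim's own z axis and vertical above 0.25 rad and x of tray_lip in the frame of stop above -0.01 m), for 0.1 s.
2. all five parts are in the bowl (horizontal distance between each of cleat1_mid, cleat2_mid, cleat3_mid, slug1_mid, slug2_mid and mouth below 0.102 m and z of each of cleat1_mid, cleat2_mid, cleat3_mid, slug1_mid, slug2_mid in the frame of mouth below -0.012 m), for 0.3 s.
At the end, for the whole second after the job is handed in: All five parts in the bowl, 12 mm or more below its rim; the lid centred on the bowl (8 mm), key in the notch, flush (grip 17 to 22.5 mm above the mouth, tilt under 0.02 rad); the tray level on the feed shelf (tilt under 0.05 rad), its rear rim 175 to 275 mm behind the stops (all of step 2 and horizontal distance between lid_grip and mouth below 0.008 m and z of lid_grip in the frame of mouth between 0.017 and 0.0225 m and angle between lid_grip's own z axis and vertical below 0.02 rad and angle between tray_rim's own z axis and vertical below 0.05 rad and z of tray_rim in the frame of stop between 0.037 and 0.047 m and x of tray_rim in the frame of stop between -0.275 and -0.175 m); the robot touches nothing.
It fails at once if the spray can is disturbed (moved more than 30 mm) (distance of spray_can from where it was at the start of the episode above 0.03 m).
It fails at once if the hammer is disturbed (moved more than 30 mm) (distance of hammer from where it was at the start of the episode above 0.03 m).
It fails at once if the try square is disturbed (moved more than 30 mm) (distance of try_square from where it was at the start of the episode above 0.03 m).
It also fails if it takes over 69 s, if anything falls off the work surface, if the arm or the gripper's body presses on something with over 40 N, if the wrist force passes 120 N, or if a joint passes its speed limit or range.

## Robot

A 6-joint arm with a two-finger parallel gripper is mounted at the origin on the work surface. World frame = base frame: x ahead of the robot, y to its left, z up, the work surface at z = 0. Lengths are in m, angles in rad, forces in N, time in s.
With the tool pointing down it reaches from about 0.425 to 0.925 m from the base axis. Payload 12.5 kg.
Tool frame: the origin (TCP) lies midway between the tips of the shut fingers; the grasp point (between the pads) lies 19 mm behind it; x points along the fingers, z is the direction in which the jaws open and shut, and the axes are right-handed (so a half turn about x gives the same grasp; the last joint's range is limited). The gripper opens to 85 mm and grips with 20 to 120 N. Pads are 22 mm wide; open, the fingers measure 114 mm over their backs; the gripper's body (76 mm by 85 mm) begins 54 mm behind the grasp point. The pads swing forward as they close: fully open they stand 13 mm farther back than shut.
Start: joints at [1.206, 0.491, 1.559, -0, 1.092, -0.106], TCP at [0.16, 0.604, 0.231] pointing down, gripper open.
Joint ranges: [-3.1, 3.1], [-0.84, 2.19], [0.05, 2.79], [-1.13, 4.28], [0.06, 2.93], [-2.69, 2.69]. Speed limits (rad/s): [2.22, 2.22, 2.79, 3.14, 3.14, 3.14].

## Interface

Orientations are given as a unit quaternion [w, x, y, z].
In Python, from plant import r gives the robot as it stands. The module is installed in compiled form; this text tells all that it offers.
- The arm moves only by the shell command python3 -m handwheel 'ROWS'. ROWS is JSON, a list of rows, each a list of 3 entries, a list of its own where there are three numbers: the shift along the tool's x, y, z in units of 25 mm (1.0 is 25 mm), then the turn about the tool's x in rad, then the opening, from -1 (shut) to 1 (fully open). In form: [[[dx, dy, dz], yaw, hand], ...]. A call has 1 to 12 rows; each row shifts and turns the commanded pose from where the row before left it, along the tool's axes as they then stand; what a row does not reach is not made up. A row lasts 1/10 s, in which the tool goes at most 50 mm and 8.59 degrees, less where a joint would pass 70% of its speed; a pose out of reach is approached as far as the arm can. A call is refused whole if a number of a shift passes 1 or a number of a turn 0.15, either way. A call with a gripper value outside its range is refused whole. The fingers move at their own pace and stop on an object; the grip force is fixed at half the most. Time passes only in rows, so rows that do not move let the fingers close. It gives the time, the measured TCP pose, the force and the opening at its end, in the units of the state.
- r.observe(): the state, without advancing time (a new reading comes with each control period).
- r.read_camera(name): name is "scene" or "top" or "wrist"; returns a dict with "pixels" (480x640x3 uint8, red, green, blue), "depth" (480x640 float32, m along the optical axis (not along the pixel's ray), 0 where there is no reading), "vfov" (degrees; the focal length in pixels is half the picture's height over the tangent of half this angle, whatever the lens; pixels are square), "cx", "cy" (the principal point, pixels), "R" (3x3) and "t" (3): a world point X has camera coordinates R X + t. Camera axes: x right, y down, z forward; pixel columns grow to the right and rows downward; lengths in m; the calibration is good to about 2 mm. A picture is of the moment at which its call begins.
- r.hand_in(): hands the job in, once; it reports no verdict.
The state is a dict: "t": time; "joints": joint angles; "qvel": joint speeds; "joint_torque": joint torques, N m; "position": TCP position; "orientation": TCP orientation; "contact_force": force on the tool from outside, world axes, zero at the start; "wrist_torque": the same for the moment, N m; "width": opening from 0.0 (shut) to 1.0 (fully open).
Only numpy, scipy, OpenCV 4.12 (cv2) and the standard library are available. Lean on these libraries where they do the work, as an engineer would, in place of code of your own. Each camera call takes 0.05 s, during which the arm holds its last target. There are 200 camera calls.

## Working session

There is one attempt and no reset: what is moved stays moved. The work goes in short steps, Python scripts to look and compute and a shell command to move; the robot and the scene stay as the last step left them, time stands still between calls to the robot, and variables do not carry over. Pictures are saved under pics/ and viewed, about 8 in all and at most 12, crops included, and the job is handed in when it is done.

```bash
mkdir -p pics
cat > h.py <<'E'
import numpy as np, cv2
from plant import r
def cam(n):
    c=r.read_camera(n); c['f']=240/np.tan(np.radians(c['vfov'])/2); return c
def cloud(c):
    v,u=np.mgrid[0:480,0:640]; d=c['depth']
    p=np.stack([(u-c['cx'])/c['f']*d,(v-c['cy'])/c['f']*d,d],-1)
    P=(p-np.array(c['t']))@np.array(c['R']); P[d==0]=np.nan; return P
def ray(c,u,v,z):
    R=np.array(c['R']);o=-R.T@np.array(c['t']);d=R.T@np.array([(u-c['cx'])/c['f'],(v-c['cy'])/c['f'],1]);return o+d*(z-o[2])/d[2]
def save(c,n): cv2.imwrite('pics/'+n+'.png',c['pixels'][:,:,::-1])
E
python3 - <<'E'
from h import *
for n in ['top','scene']:
    c=cam(n); save(c,n+'0'); print(n,c['vfov'],c['cx'],c['cy'],-np.array(c['R']).T@c['t'],np.isfinite(cloud(c)[...,0]).mean())
    np.savez('pics/'+n+'0.npz',P=cloud(c),px=c['pixels'])
print(r.observe())
E
```

```text
top 43.96735666269397 320.49452433777356 251.8388117298059 [0.30265869 0.00519507 1.35444915] 0.9959342447916667
scene 45.00091320781695 324.2571417905271 247.30533410342557 [1.10868728 0.43998608 1.24779144] 0.9959212239583334
{'t': 0.1, 'joints': array([ 1.20640875e+00,  4.91532266e-01,  1.55938997e+00, -4.55863352e-06,
        1.09170764e+00, -1.05609232e-01]), 'qvel': array([-0.00023297, -0.00100929, -0.00313834,  0.0022854 ,  0.00100604,
        0.00029125]), 'joint_torque': array([ 2.47975549e-03, -6.19437790e+01, -2.62029183e+01, -9.45790816e-05,
        2.89414806e-03,  1.76542284e-05]), 'position': array([0.15985032, 0.6040058 , 0.23076518]), 'orientation': array([ 0.56002233, -0.43149978,  0.56064595,  0.43111374]), 'contact_force': array([-1.30770442, -0.78873654, -0.44049947]), 'wrist_torque': array([ 0.05401457,  0.03596763, -0.0214247 ]), 'width': 1.001489398270825}
```

View pics/top0.png

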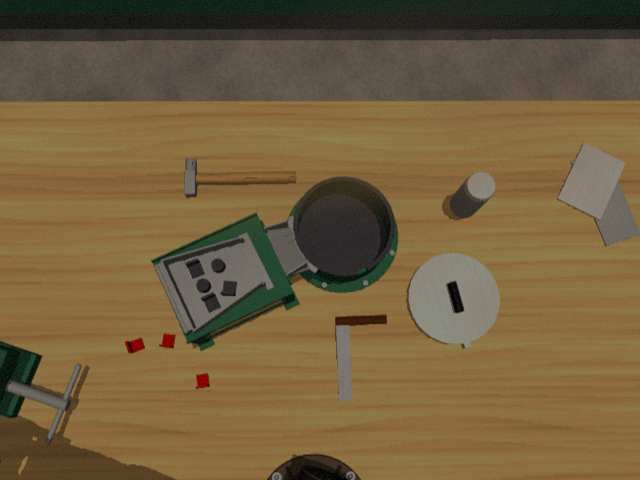

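View pics/scene0.png

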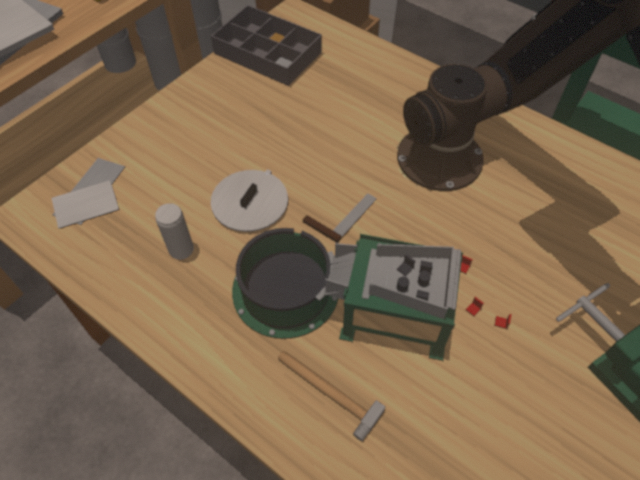

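Run:
```python
from h import *
from scipy.optimize import least_squares
def circ(p):
    s=least_squares(lambda q:np.hypot(p[:,0]-q[0],p[:,1]-q[1])-q[2],[*p.mean(0)[:2],.1],loss='soft_l1',f_scale=.002).x;return s
for n in ['top','scene']:
    D=np.load(f'pics/{n}0.npz');P=D['P'];px=D['px'].astype(int)
    print(n,'bench z',np.nanmedian(P[380:400,500:560,2]) if n=='top' else np.nanmedian(P[100:130,190:230,2]))
    box=dict(top=(slice(170,290),slice(285,400)),scene=(slice(225,330),slice(230,335)))[n]
    p=P[box].reshape(-1,3);z=p[:,2];m=abs(z-.11)<.006;p=p[m];c=circ(p);rr=np.hypot(*(p[:,:2]-c[:2]).T);k=abs(rr-.105)<.008
    c=circ(p[k]);print('bowl',c,np.median(p[k,2]),k.sum())
    q=p[k];a=np.degrees(np.arctan2(*(q[:,:2]-c[:2]).T[::-1]));h=np.histogram(a,72,(-180,180))[0];print('rim hist',h)
    box=dict(top=(slice(250,350),slice(400,505)),scene=(slice(165,235),slice(205,292)))[n]
    p=P[box].reshape(-1,3);m=abs(p[:,2]-.018)<.005;p2=p[m];c=circ(p2);rr=np.hypot(*(p2[:,:2]-c[:2]).T)
    # boundary: min area
    hull=cv2.convexHull((p2[rr<.107,:2]*1e4).astype(np.float32));print('lid enclosing',np.array(cv2.minEnclosingCircle(hull)[0])/1e4,cv2.minEnclosingCircle(hull)[1]/1e4,'z',np.median(p2[:,2]))
    g=p[abs(p[:,2]-.032)<.006];rc=cv2.minAreaRect((g[:,:2]*1e3).astype(np.float32));print('grip',rc,np.median(g[:,2]),len(g))
    box=dict(top=(slice(200,360),slice(140,310)),scene=(slice(230,340),slice(335,475)))[n]
    p=P[box].reshape(-1,3);print('shelfz hist',np.histogram(p[:,2],np.arange(.13,.215,.005)))
    t=p[abs(p[:,2]-.197)<.006];rc=cv2.minAreaRect((t[:,:2]*1e3).astype(np.float32));print('tray top',rc,len(t))
    for nm,(u,v) in dict(top=dict(can=(480,187),key=(466,345),hammerhead=(190,177)),scene=dict(can=(172,215)))[n].items(): print(nm,P[v,u])
```

```text
top bench z -6.888145068804509e-05
bowl [ 0.60682631 -0.06891985  0.10546234] 0.10974960687161135 1532
rim hist [20 19 22  8  0 13 22 17 17 23 21 19 20 19 20 17 20 24 20 20 19 24 18 21
 20 20 21 20 21 23 21 21 20 21 23 19 21 21 22 22 20 18 20 18 22 20 21 21
 18 21 18 21 24 30 28 27 25 27 29 25 30 30 25 30 30 28 19 20 22 21 21 24]
lid enclosing [ 0.45814888 -0.32315471] 0.10571246337890625 z 0.017995072616894724
grip ((463.0790100097656, -314.9571533203125), (149.81385803222656, 162.66494750976562), 62.41745376586914) 0.03047494047770074 60
shelfz hist (array([ 145,  149,  154,  978, 4306, 2416,  665,  444,  208,  160,  383,
        196,  311,  768,  109,    1]), array([0.13 , 0.135, 0.14 , 0.145, 0.15 , 0.155, 0.16 , 0.165, 0.17 ,
       0.175, 0.18 , 0.185, 0.19 , 0.195, 0.2  , 0.205, 0.21 ]))
tray top ((480.4676513671875, 198.37130737304688), (156.84573364257812, 181.67245483398438), 26.03212547302246) 1148
can [ 0.67619534 -0.3562854   0.15691774]
key [ 0.35220764 -0.34305399  0.02084085]
hammerhead [0.74483145 0.28109161 0.02507693]
scene bench z 0.00022591527649228556
bowl [ 0.6
[... 211 characters left out ...]

 20 20 20 19 24 24 24 19 15 10 19 19 21 20 21 17 26 22 17 14 16 18 13 20]
lid enclosing [ 0.45951465 -0.32192324] 0.1061174560546875 z 0.017834084173356697
grip ((487.66473388671875, -289.89459228515625), (121.85099792480469, 127.74728393554688), 56.925724029541016) 0.031291202049758035 57
shelfz hist (array([ 131,  112,  132,  666, 2846, 1640,  687,  500,  321,  298,  425,
        290,  307,  640,   67,    0]), array([0.13 , 0.135, 0.14 , 0.145, 0.15 , 0.155, 0.16 , 0.165, 0.17 ,
       0.175, 0.18 , 0.185, 0.19 , 0.195, 0.2  , 0.205, 0.21 ]))
tray top ((480.02783203125, 198.95352172851562), (156.794921875, 180.937255859375), 25.28117561340332) 979
can [ 0.68006853 -0.34875225  0.15323795]
```

Run:
```python
import cv2,numpy as np
a=cv2.imread('pics/top0.png');b=cv2.imread('pics/scene0.png')
A=cv2.resize(a[165:355,140:405],None,fx=3,fy=3,interpolation=cv2.INTER_CUBIC)
A=np.clip(A*1.5,0,255).astype(np.uint8);cv2.imwrite('pics/crop1.png',A)
```

```text
(no output)
```

View pics/crop1.png

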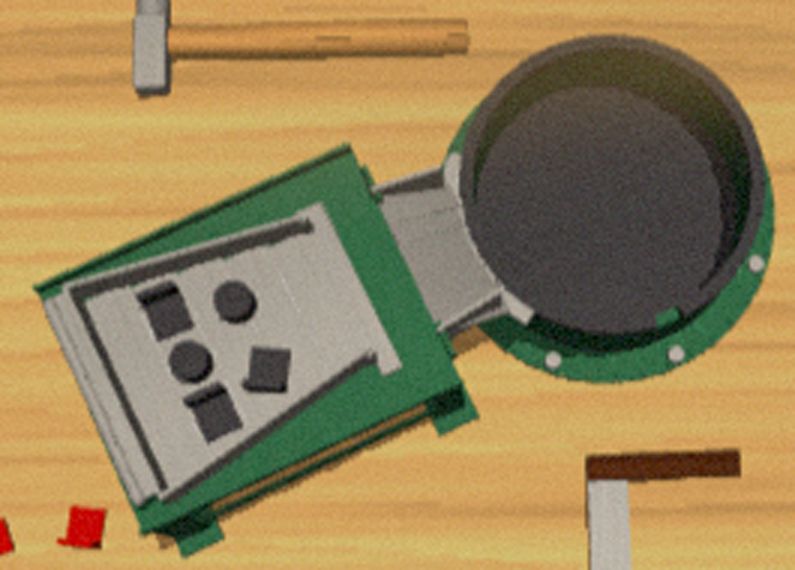

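The listed parts lie in the tray in dark steel (top view cleats at about (195,268), (211,301), (229,288), slugs at (218,265), (204,286)). The lookalikes are the red cleats at (135,345), (168,340) and (203,380) on the bench. The grey sheets at (590,180) and the vise at left aren't needed either. The lid is the white disc at (453,298) with its key at (466,345). The crop confirms the tray, five dark parts, stops and bowl, and the notch shows at crop (668,318). Next I'll refine the axes.

Run:
```python
from h import *
B=np.array([.6077,-.0686]);
for n in ['top','scene']:
    D=np.load(f'pics/{n}0.npz');P=D['P'];px=D['px'].astype(int)
    a=np.radians(-64.6);u=np.array([np.cos(a),np.sin(a)]);w=np.array([-u[1],u[0]])
    p=P.reshape(-1,3);c=px.reshape(-1,3);x=(p[:,:2]-B)@u;y=(p[:,:2]-B)@w;z=p[:,2]
    for s in (1,-1):
        m=(abs(y*s-.09)<.008)&(x>-.38)&(x<-.17)&(abs(z-.165)<.004); 
        if m.sum()>20: k=np.polyfit(x[m],y[m],1);print(n,'edge',s,m.sum(),'y at -.16',np.polyval(k,-.16),'ang',np.degrees(k[0]))
    m=(x<-.34)&(x>-.42)&(abs(y)<.066)&(z>.190)&(z<.206);k=np.polyfit(y[m],x[m],1);print('rim line ang',-np.degrees(k[0]),'x min/max',np.percentile(x[m]-k[0]*y[m],[2,50,98]),'z',np.percentile(z[m],[50,95]))
    m=(x<-.34)&(x>-.42)&(abs(y)<.09)&(z>.190)&(z<.206);print('rim y',np.percentile(y[m],[1,99]))
    g=(c.max(1)-c.min(1)<25)&(c.mean(1)>95)&(abs(z-.156)<.006)&(abs(y)<.07)&(x>-.24)&(x<-.12)
    print('lip x',np.percentile(x[g],[90,97,99]) if g.sum() else 0,'y',np.percentile(y[g],[2,98]))
    for s in(1,-1):
        gg=(abs(z-.155)<.003)&(abs(y-s*.03)<.01)&(c.max(1)-c.min(1)<20)&(x>-.26)&(x<-.15);print(' lip',s,np.percentile(x[gg],[95,98]))
    gr=(c.max(1)<45)&(abs(z-.18)<.018)&(x>-.38)&(x<-.18)&(abs(y)<.07)&(z>.168)
    im=np.zeros((200,300),np.uint8);im[((y[gr]+.1)*1000).astype(int),((x[gr]+.42)*1000).astype(int)]=255
    im=cv2.morphologyEx(im,cv2.MORPH_CLOSE,np.ones((5,5)));N,_,st,ce=cv2.connectedComponentsWithStats(im)
    print('parts',[(np.round(ce[i]-[420,100]),st[i][:2]-[420,100],st[i][2:]) for i in range(1,N) if st[i][4]>150])
    # lid grip & key
    L=np.array([.4588,-.3225]);d=np.hypot(*(p[:,:2]-L).T)
    g=(d<.05)&(c.max(1)<60)&(z>.02);q=p[g];print('grip c',(q[:,:2].max(0)+q[:,:2].min(0))/2,cv2.minAreaRect((q[:,:2]*1e3).astype(np.float32)),np.percentile(q[:,2],90))
    g=(d>.107)&(d<.118)&(z>.006)&(z<.03);q=p[g];print('key',len(q),q.mean(0) if len(q) else 0)
```

```text
top edge 1 190 y at -.16 0.09033717430162873 ang -0.30433098199803127
top edge -1 173 y at -.16 -0.09043557716196625 ang -0.33328269121801557
rim line ang 0.5799569472035905 x min/max [-0.3858842  -0.37610696 -0.36640881] z [0.19707588 0.20067738]
rim y [-0.07703264  0.07407247]
lip x [-0.19706625 -0.19439962 -0.19331169] y [-0.05526825  0.05432889]
 lip 1 [-0.19497798 -0.17151134]
 lip -1 [-0.19298193 -0.15841763]
parts [(array([-367.,   -5.]), array([-369,  -70]), array([  4, 138, 170], dtype=int32)), (array([-318.,   -3.]), array([-328,  -15]), array([ 24,  23, 280], dtype=int32)), (array([-275.,   20.]), array([-285,    9]), array([ 23,  24, 301], dtype=int32))]
grip c [ 0.45781629 -0.32031633] ((458.419677734375, -321.18304443359375), (67.81163787841797, 16.962495803833008), 13.05922794342041) 0.04879172303753019
key 42 [ 0.40893917 -0.33428037  0.01234822]
scene edge 1 232 y at -.16 0.091185194651606 ang -0.14269746187126178
scene edge -1 118 y at -.16 -0.08910802670602809 ang 0.25150512883530246
rim line ang 0.808269745163087 x min/max [-0.3858429  -0.3757333  -0.36623948] z [0.19708469 0.20076321]
rim y [-0.07604128  0.07572485]
lip x [-0.1941718  -0.19105778 -0.15567851] y [-0.05509708  0.05789041]
 lip 1 [-0.18957578 -0.15889007]
 lip -1 [-0.19282131 -0.16068016]
parts []
grip c [ 0.46239831 -0.31864863] ((462.0929260253906, -318.75750732421875), (70.67887115478516, 16.113862991333008), 11.034433364868164) 0.047527513530850794
key 24 [ 0.45406191 -0.30847232  0.01462653]
```

```bash
python3 -m handwheel '[[[0,0,0],0.15,0],[[0,0,0],0.15,0],[[0,0,0],0.15,0],[[0,0,0],0.15,0],[[0,0,0],0.15,0],[[0,0,0],0.15,0],[[0,0,0],0.15,0],[[0,0,0],0.15,0],[[0,0,0],0.15,0],[[0,0,0],0.15,0],[[0,0,0],0.15,0],[[0,0,0],0.15,0]]'
python3 -m handwheel '[[[0,0,0],0.15,0],[[0,0,0],0.15,0],[[0,0,0],0.15,0],[[0,0,0],0.15,0],[[0,0,0],0.03,0],[[0,0,0],0,0]]'
```

```text
t: 1.3
position: [0.1599, 0.6041, 0.231]
orientation: [0.686, 0.173, 0.686, -0.173]
contact_force: [0.7, -0.4, -0.2]
width: 0.5
t: 1.9
position: [0.1599, 0.6041, 0.231]
orientation: [0.599, 0.375, 0.599, -0.375]
contact_force: [-0.3, -0.4, -1.0]
width: 0.5
```

```bash
python3 -m handwheel '[[[0,0.4,1],0,0],[[0,0.4,1],0,0],[[0,0.4,1],0,0],[[0,0.4,1],0,0],[[0,0.4,1],0,0],[[0,0.4,1],0,0],[[0,0.4,1],0,0],[[0,0.4,1],0,0],[[0,0.4,1],0,0],[[0,0.4,1],0,0],[[0,0.4,1],0,0],[[0,0.2,1],0,0]]'
python3 -m handwheel '[[[0,0,1],0,0],[[0,0,1],0,0],[[0,0,1],0,0],[[0,0,1],0,0],[[0,0,1],0,0],[[0,0,0],0,0],[[0,0,0],0,0]]'
python3 - <<'E'
from h import *
o=r.observe();u=np.array([.4258,-.9048]);w=np.array([.9048,.4258]);d=o['position'][:2]-[.6077,-.0686];print('tumbler x,y',d@u,d@w,o['position'],o['joints'])
c=cam('wrist');save(c,'w1')
t=cam('top');P=cloud(t);print(-np.array(c['R']).T@c['t'])
E
```

```text
t: 3.1
position: [0.3955, 0.384, 0.2312]
orientation: [0.6, 0.375, 0.6, -0.375]
contact_force: [0.2, 0.2, 0.2]
width: 0.498
t: 3.8
position: [0.4493, 0.2722, 0.2313]
orientation: [0.599, 0.375, 0.599, -0.375]
contact_force: [0.9, 0.5, 0.5]
width: 0.5
tumbler x,y -0.37581180555770294 0.001829530193125754 [0.44932973 0.27222421 0.23125894] [4.18831884e-01 3.49979061e-01 1.80137902e+00 2.57230532e-04
 9.90300374e-01 1.53698701e+00]
[0.52516741 0.30949475 0.3745399 ]
```

View pics/w1.png

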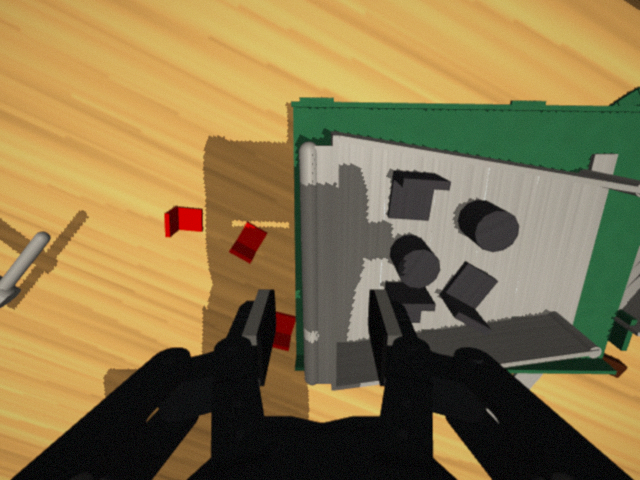

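The wrist view shows the open fingers (255,330)/(390,330) straddling the rear rim (x≈312) and clear of the slug at (415,260). Now down and grip.

```bash
python3 -m handwheel '[[[0.6,0,0],0,0],[[0.6,0,0],0,0],[[0.6,0,0],0,0],[[0.36,0,0],0,0],[[0,0,0],0,0],[[0,0,0],0,-1],[[0,0,0],0,-1],[[0,0,0],0,-1],[[0,0,0],0,-1],[[0,0,0],0,-1],[[0,0,0],0,-1]]'; python3 -c "
from h import *;o=r.observe();print(o['width']*85,o['contact_force'],o['wrist_torque'])"
```

```text
t: 5.0
position: [0.4496, 0.2726, 0.1782]
orientation: [0.6, 0.376, 0.599, -0.374]
contact_force: [-0.1, 1.2, 5.6]
width: 0.219
18.625446211701494 [-0.12146662  1.19712192  5.60958627] [-0.06509091  0.12893383  0.04844685]
```

```bash
python3 -m handwheel '[[[0,0,0.3],0.005,-1],[[0,0,0.3],0.005,-1],[[0,0,0.3],0,-1],[[0,0,0.2],0,-1],[[0,0,0],0,-1]]';python3 -m handwheel '[[[0,0,0.08],0,-1],[[0,0,0],0,-1]]';python3 -m handwheel '[[[0,0,0.08],0,-1],[[0,0,0],0,-1]]';python3 -m handwheel '[[[0,0,0.08],0,-1],[[0,0,0],0,-1]]'
```

```text
t: 5.5
position: [0.4618, 0.2473, 0.1781]
orientation: [0.598, 0.379, 0.597, -0.378]
contact_force: [0.5, -2.8, 6.5]
width: 0.215
t: 5.7
position: [0.4624, 0.2459, 0.1781]
orientation: [0.598, 0.379, 0.597, -0.378]
contact_force: [-0.8, 0.9, 6.4]
width: 0.217
t: 5.9
position: [0.4632, 0.2442, 0.1782]
orientation: [0.598, 0.379, 0.597, -0.377]
contact_force: [-0.6, 2.0, 6.2]
width: 0.215
t: 6.1
position: [0.4638, 0.2433, 0.1781]
orientation: [0.597, 0.379, 0.598, -0.377]
contact_force: [-2.9, 9.5, 5.1]
width: 0.216
```

```bash
python3 -m handwheel '[[[-0.32,0,0.09],0,-1],[[-0.33,0,0.09],0,-1],[[-0.32,0,0.115],0,-1],[[-0.32,0,0.115],0,-1],[[0,0,0],0,-1]]';python3 -m handwheel '[[[-0.31,0,0.14],0,-1],[[-0.3,0,0.14],0,-1],[[-0.25,0,0.14],0,-1],[[0,0,0],0,-1],[[0,0,0],0,-1]]'
python3 - <<'E'
from h import *
c=cam('scene');save(c,'s2');np.savez('pics/s2.npz',P=cloud(c))
a=c['pixels'][180:400,200:500];cv2.imwrite('pics/s2c.png',cv2.resize(a[:,:,::-1],None,fx=2.6,fy=2.6))
E
```

```text
t: 6.6
position: [0.4679, 0.2345, 0.2107]
orientation: [0.597, 0.38, 0.598, -0.377]
contact_force: [-5.1, 15.8, 0.3]
width: 0.214
t: 7.1
position: [0.4722, 0.2256, 0.232]
orientation: [0.597, 0.38, 0.598, -0.377]
contact_force: [-5.1, 18.4, 4.4]
width: 0.204
```

View pics/s2c.png

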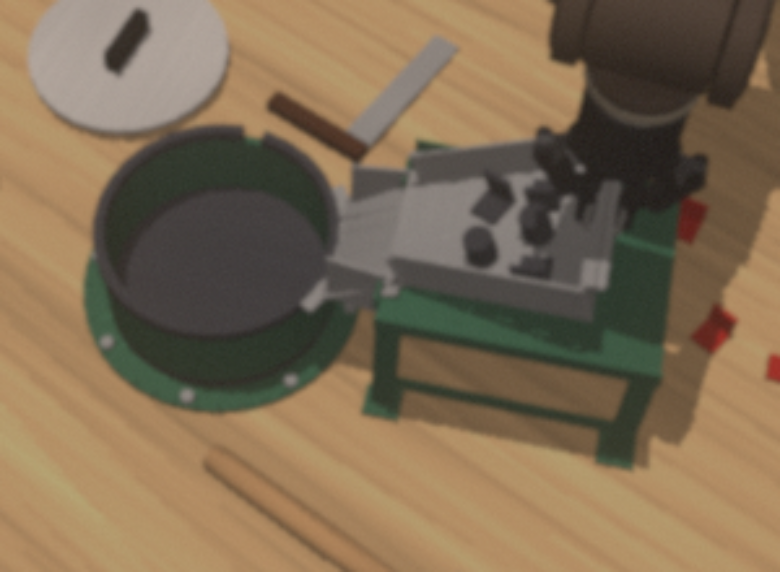

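Tray tipped about 17°, lip at the stop tabs (crop (395,270)), all five parts still in. Continuing the arc.

```bash
python3 -m handwheel '[[[-0.3,0,0.14],0,-1],[[-0.28,0,0.18],0,-1],[[-0.28,0,0.19],0,-1],[[-0.26,0,0.2],0,-1],[[-0.26,0,0.21],0,-1],[[-0.24,0,0.22],0,-1],[[-0.24,0,0.23],0,-1],[[0,0,0],0,-1]]';python3 -m handwheel '[[[-0.22,0,0.24],0,-1],[[-0.22,0,0.25],0,-1],[[-0.19,0,0.26],0,-1],[[-0.19,0,0.26],0,-1],[[0,0,0],0,-1]]'
python3 - <<'E'
from h import *
c=cam('scene');save(c,'s3')
a=c['pixels'][180:400,200:500];cv2.imwrite('pics/s3c.png',cv2.resize(a[:,:,::-1],None,fx=2,fy=2))
E
```

```text
t: 7.95
position: [0.4874, 0.194, 0.2797]
orientation: [0.597, 0.38, 0.598, -0.376]
contact_force: [-6.8, 14.2, 12.3]
width: 0.191
t: 8.45
position: [0.4986, 0.1707, 0.3006]
orientation: [0.598, 0.38, 0.597, -0.376]
contact_force: [-5.1, 11.1, 16.4]
width: 0.174
```

View pics/s3c.png

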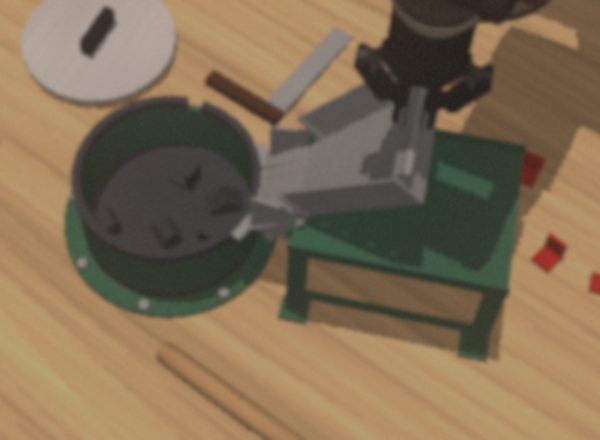

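Tray at about 43°; five dark shapes show in the bowl: crop (188,178), (225,200), (112,222), (168,235), (205,238). A little further to be sure, then lower.

```bash
python3 -m handwheel '[[[-0.17,0,0.27],0,-1],[[-0.17,0,0.27],0,-1],[[-0.14,0,0.29],0,-1],[[-0.14,0,0.29],0,-1],[[0,0,0],0,-1],[[0,0,0],0,-1],[[0,0,0],0,-1]]'
python3 - <<'E'
from h import *
c=cam('top');save(c,'t3');s=cam('scene');
B=np.array([.6077,-.0686]);u=np.array([.4258,-.9048]);w=np.array([.9048,.4258])
for n,k in (('top',c),('scene',s)):
    P=cloud(k);d=np.hypot(P[...,0]-B[0],P[...,1]-B[1]);m=((d<.094)&(P[...,2]>.028)&(P[...,2]<.1)).astype(np.uint8)
    N,_,st,ce=cv2.connectedComponentsWithStats(cv2.morphologyEx(m,cv2.MORPH_OPEN,np.ones((2,2))))
    print(n,[(ce[i].round(),st[i][4],P[int(ce[i][1]),int(ce[i][0])].round(3)) for i in range(1,N) if st[i][4]>12])
a=cv2.resize(c['pixels'][160:300,230:405,::-1],None,fx=2.2,fy=2.2,interpolation=3);b=cv2.resize(s['pixels'][215:340,225:400,::-1],None,fx=2.2,fy=2.2,interpolation=3)
h=min(a.shape[0],b.shape[0]);cv2.imwrite('pics/m3.png',np.clip(np.hstack([a[:h],b[:h]])*1.8,0,255))
E
```

```text
t: 9.2
position: [0.5112, 0.145, 0.3158]
orientation: [0.599, 0.38, 0.596, -0.376]
contact_force: [-0.3, 5.8, 14.6]
width: 0.148
top [(array([362., 204.]), np.int32(125), array([ 0.671, -0.116,  0.049])), (array([335., 219.]), np.int32(135), array([ 0.639, -0.052,  0.047])), (array([312., 234.]), np.int32(74), array([ 0.611, -0.002,  0.02 ])), (array([323., 255.]), np.int32(145), array([ 0.556, -0.026,  0.044])), (array([346., 254.]), np.int32(39), array([ 0.555, -0.075,  0.049]))]
scene [(array([297., 268.]), np.int32(56), array([ 0.559, -0.072,  0.037])), (array([313., 280.]), np.int32(129), array([ 0.564, -0.018,  0.048])), (array([253., 291.]), np.int32(81), array([ 0.675, -0.112,  0.041])), (array([282., 298.]), np.int32(143), array([ 0.648, -0.043,  0.05 ])), (array([303., 298.]), np.int32(29), array([ 0.617, -0.009,  0.043]))][ WARN:0@3.021] global loadsave.cpp:1063 imwrite_ Unsupported depth image for selected encoder is fallbacked to CV_8U.
```

View pics/m3.png

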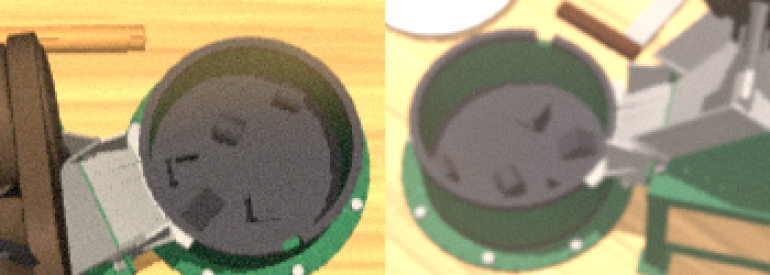

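All five are in the bowl in both views (heights about 45 mm). Retracing the arc.

```bash
python3 -m handwheel '[[[0.14,0,-0.29],0,-1],[[0.14,0,-0.29],0,-1],[[0.17,0,-0.27],0,-1],[[0.17,0,-0.27],0,-1],[[0.19,0,-0.26],0,-1],[[0.19,0,-0.26],0,-1],[[0.22,0,-0.25],0,-1],[[0.22,0,-0.24],0,-1],[[0,0,0],0,-1]]'; python3 -m handwheel '[[[0.24,0,-0.23],0,-1],[[0.24,0,-0.22],0,-1],[[0.26,0,-0.21],0,-1],[[0.26,0,-0.2],0,-1],[[0.28,0,-0.19],0,-1],[[0.28,0,-0.18],0,-1],[[0.3,0,-0.16],0,-1],[[0,0,0],0,-1]]'
python3 -m handwheel '[[[0.25,0,-0.14],0,-1],[[0.3,0,-0.14],0,-1],[[0.31,0,-0.14],0,-1],[[0,0,0],0,-1]]'
```

```text
t: 10.2
position: [0.4875, 0.1935, 0.2793]
orientation: [0.599, 0.379, 0.597, -0.377]
contact_force: [-4.3, 5.4, 16.3]
width: 0.155
t: 11.0
position: [0.4723, 0.2251, 0.2317]
orientation: [0.598, 0.379, 0.598, -0.377]
contact_force: [-3.0, 6.6, 10.5]
width: 0.152
t: 11.4
position: [0.4675, 0.2342, 0.2097]
orientation: [0.597, 0.378, 0.598, -0.378]
contact_force: [-11.1, 9.0, 8.8]
width: 0.154
```

Run:
```python
from h import *
s=cam('scene');w=cam('wrist')
a=cv2.resize(s['pixels'][190:340,300:500,::-1],(400,300),interpolation=3);b=cv2.resize(w['pixels'][:,:,::-1],(400,300))
cv2.imwrite('pics/m4.png',np.hstack([a,b]))
```

```text
(no output)
```

View pics/m4.png

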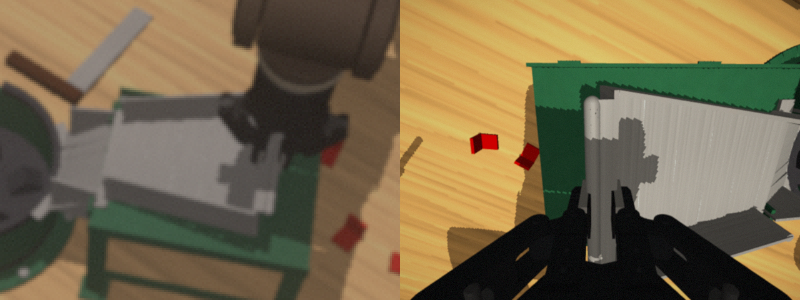

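```bash
python3 -m handwheel '[[[0.3,0,-0.12],0,-1],[[0.3,0,-0.11],0,-1],[[0.3,0,-0.1],0,-1],[[0,0,0],0,-1]]'
python3 - <<'E'
from h import *
t=cam('scene');P=cloud(t);B=np.array([.6077,-.0686]);u=np.array([.4258,-.9048]);w=np.array([.9048,.4258])
x=(P[...,:2]-B)@u;y=(P[...,:2]-B)@w;z=P[...,2]
px=t['pixels'].astype(int);gr=(px.max(2)-px.min(2)<25)&(px.mean(2)>70)
for s in np.arange(-.34,-.14,.02):
    m=(abs(x-s)<.006)&(abs(y-.01)<.012)&(z<.25)&gr;n=(abs(x-s)<.006)&(abs(y+.02)<.012)&(z<.25)&gr;print(round(s,2),m.sum(),np.nanmedian(z[m]).round(4),n.sum(),np.nanmedian(z[n]).round(4))
E
```

```text
t: 11.9
position: [0.4639, 0.2412, 0.1866]
orientation: [0.597, 0.378, 0.598, -0.378]
contact_force: [-10.8, 7.7, 3.6]
width: 0.156
-0.34 55 0.2079 25 0.2072
-0.32 52 0.1633 33 0.1636
-0.3 60 0.1628 52 0.1632
-0.28 53 0.1614 51 0.1622
-0.26 49 0.1611 49 0.16
-0.24 50 0.1596 50 0.1589
-0.22 54 0.1581 51 0.1578
-0.2 48 0.158 46 0.1568
-0.18 50 0.1563 47 0.1555
-0.16 46 0.153 45 0.1531
```

```bash
python3 -m handwheel '[[[0.2,0,-0.05],0,-1],[[0.12,0,-0.03],0,-1],[[0,0,0],0,-1],[[0,0,0],0,-0.3],[[0,0,0],0,-0.1],[[0,0,0],0,-0.1]]'; python3 -m handwheel '[[[-0.5,0,0],0,-0.1],[[-1,0,0],0,-0.1],[[-1,0,0],0,-0.1],[[0,0,0],0,-0.1]]'
python3 - <<'E'
from h import *
t=cam('scene');P=cloud(t);B=np.array([.6077,-.0686]);u=np.array([.4258,-.9048]);w=np.array([.9048,.4258])
x=(P[...,:2]-B)@u;y=(P[...,:2]-B)@w;z=P[...,2]
px=t['pixels'].astype(int);gr=(px.max(2)-px.min(2)<25)&(px.mean(2)>70)
for s in (-.32,-.26,-.2):
    m=(abs(x-s)<.006)&(abs(y)<.03)&gr&(z<.22);print(s,np.nanmedian(z[m]).round(4))
P=cloud(cam('top'));x=(P[...,:2]-B)@u;y=(P[...,:2]-B)@w;z=P[...,2]
m=(abs(x+.35)<.03)&(abs(y)<.08)&(z>.188)&(z<.206);k=np.polyfit(y[m],x[m],1);print('rim ang',-np.degrees(k[0]),np.percentile((x-k[0]*y)[m],[2,98])) if m.sum()>50 else print(m.sum())
# lid remeasure at grip top
E
```

```text
t: 12.55
position: [0.4634, 0.2423, 0.1788]
orientation: [0.597, 0.378, 0.598, -0.378]
contact_force: [0.2, 0.0, 0.7]
width: 0.449
t: 12.95
position: [0.4645, 0.2427, 0.2441]
orientation: [0.598, 0.379, 0.597, -0.377]
contact_force: [0.4, 0.5, -1.0]
width: 0.447
-0.32 0.1546
-0.26 0.1547
-0.2 0.1544
12
```

```bash
python3 -m handwheel '[[[0,0,0],0.15,0],[[0,0,0],0.085,0],[[0,-0.22,1],0,0],[[0,-0.22,1],0,0],[[0,-0.22,1],0,0],[[0,-0.22,1],0,0],[[0,-0.22,1],0,0],[[0,-0.22,1],0,0],[[0,-0.22,1],0,0],[[0,-0.22,1],0,0],[[0,-0.22,1],0,0],[[0,-0.22,1],0,0]]'; python3 -m handwheel '[[[0,-0.22,1],0,0],[[0,-0.22,1],0,0],[[0,-0.22,1],0,0],[[0,-0.22,1],0,0],[[0,-0.22,1],0,0],[[0,-0.22,1],0,0],[[0,-0.22,1],0,0],[[0,-0.22,1],0,0],[[0,-0.22,1],0,0],[[0,-0.22,1],0,0],[[0,-0.22,1],0,0],[[0,-0.22,1],0,0]]';python3 -m handwheel '[[[1,0,0],0,0],[[1,0,0],0,0],[[1,0,0],0,0],[[1,0,0],0,0],[[0,0,0],0,0],[[0,0,0],0,0]]'
python3 - <<'E'
from h import *
o=r.observe();print(o['position'],o['joints'])
q=o['orientation'];print('yaw',np.degrees(np.arctan2(2*(q[2]*q[3]-q[0]*q[1]),2*(q[1]*q[3]+q[0]*q[2]))))
c=cam('wrist');save(c,'w5');P=cloud(c);m=(abs(P[...,2]-.046)<.006)&(np.hypot(P[...,0]-.459,P[...,1]+.322)<.05);print(m.sum())
g=P[m][:,:2];print(cv2.minAreaRect((g*1e3).astype(np.float32)),P[m][:,2].mean())
B=np.array([.6077,-.0686]);u=np.array([.4258,-.9048]);w=np.array([.9048,.4258])
t=cam('top');P=cloud(t);x=(P[...,:2]-B)@u;y=(P[...,:2]-B)@w;z=P[...,2]
m=(abs(x+.35)<.03)&(abs(y)<.08)&(z>.188)&(z<.206);k=np.polyfit(y[m],x[m],1);print('rim ang',-np.degrees(k[0]),np.percentile((x-k[0]*y)[m],[2,98]))
E
```

```text
t: 14.25
position: [0.4606, -0.0145, 0.2404]
orientation: [0.548, 0.445, 0.55, -0.446]
contact_force: [0.2, -0.1, 0.3]
width: 0.501
t: 15.45
position: [0.458, -0.3214, 0.2401]
orientation: [0.548, 0.446, 0.55, -0.445]
contact_force: [0.3, -0.1, -0.1]
width: 0.503
t: 16.05
position: [0.4584, -0.3204, 0.1411]
orientation: [0.548, 0.446, 0.55, -0.445]
contact_force: [-0.4, -0.2, -0.2]
width: 0.498
[ 0.45836811 -0.32042753  0.14107887] [-7.28247298e-01  5.08836129e-01  1.81636348e+00  1.29335491e-04
  8.18244978e-01  6.34772864e-01]
yaw -78.10041799289749
1998
((460.74847412109375, -320.36053466796875), (69.66082763671875, 15.779876708984375), 12.615586280822754) 0.04622986054853038
rim ang 0.041518780332758666 [-0.35326879 -0.32666608]
```

View pics/w5.png

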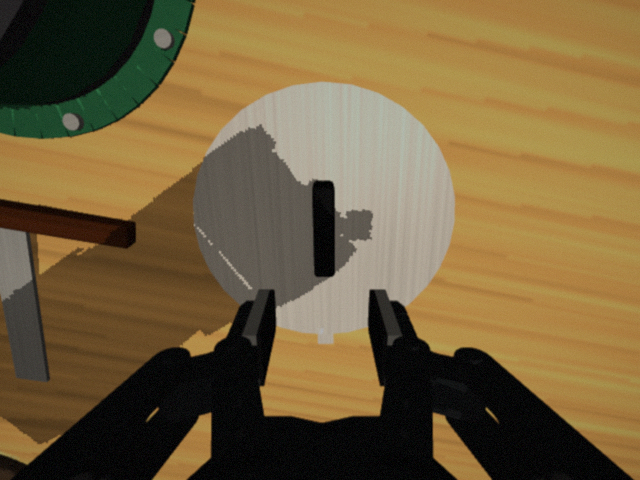

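Lid grip well centred between the fingers (bar at (325,228), key at (325,338)); descend and grip.

```bash
python3 -m handwheel '[[[1,0.09,0.02],-0.012,0],[[1,0,0],0,0],[[1,0,0],0,0],[[0.8,0,0],0,0],[[0.5,0,0],0,0],[[0.36,0,0],0,0],[[0,0,0],0,-1],[[0,0,0],0,-1],[[0,0,0],0,-1],[[0,0,0],0,-1],[[0,0,0],0,-1]]'; python3 -m handwheel '[[[-0.5,0,0],0,-1],[[-1,0,0],0,-1],[[-1,0,0],0,-1],[[-1,0,0],0,-1],[[-1,0,0],0,-1],[[-1,0,0],0,-1],[[-1,0,0],0,-1],[[0,0,0],0,-1]]'
python3 - <<'E'
from h import *
o=r.observe();print(o['position'],o['contact_force'],o['wrist_torque'],o['width']*85)
c=cam('wrist');save(c,'w6');P=cloud(c);d=np.hypot(P[...,0]-o['position'][0],P[...,1]-o['position'][1])
m=(d<.12)&(P[...,2]>.1)&(abs(P[...,2]-(o['position'][2]-.006))<.03)&(c['pixels'].min(2)>110);q=P[m];A=np.c_[q[:,:2]-q[:,:2].mean(0),np.ones(len(q))]
k=np.linalg.lstsq(A,q[:,2],rcond=None)[0];print('lid plane',k,len(q))
E
```

```text
t: 17.25
position: [0.4612, -0.3208, 0.0259]
orientation: [0.552, 0.442, 0.551, -0.442]
contact_force: [-0.8, 0.1, 6.7]
width: 0.168
t: 18.05
position: [0.4616, -0.3212, 0.191]
orientation: [0.554, 0.442, 0.55, -0.442]
contact_force: [0.3, -0.3, -2.9]
width: 0.176
[ 0.46162391 -0.32118362  0.19099352] [ 0.33872752 -0.34420345 -2.89922351] [-0.03971601  0.01182339 -0.04731216] 14.941582305062322
lid plane [ 0.00347326 -0.00309096  0.18401514] 63893
```

```bash
python3 -m handwheel '[[[0,0,0],-0.15,-1],[[0,0.92,-0.72],-0.012,-1],[[0,0.92,-0.72],0,-1],[[0,0.92,-0.72],0,-1],[[0,0.92,-0.72],0,-1],[[0,0.92,-0.72],0,-1],[[0,0.92,-0.72],0,-1],[[0,0.92,-0.72],0,-1],[[0,0.92,-0.72],0,-1],[[0,0.92,-0.72],0,-1],[[0,0.92,-0.72],0,-1],[[0,0,0],0,-1]]'
python3 - <<'E'
from h import *
o=r.observe();p=o['position'];q=o['orientation'];print(p,'yaw',np.degrees(np.arctan2(2*(q[2]*q[3]-q[0]*q[1]),2*(q[1]*q[3]+q[0]*q[2]))))
from scipy.optimize import least_squares
for n in ('wrist','top','scene'):
    c=cam(n);P=cloud(c);m=((np.hypot(P[...,0]-p[0],P[...,1]-p[1])<.125)&(abs(P[...,2]-p[2]+.007)<.006)&(c['pixels'].min(2)>70)).astype(np.uint8)
    m=cv2.morphologyEx(m,cv2.MORPH_OPEN,np.ones((3,3)));e=m-cv2.erode(m,np.ones((3,3)))
    Q=P[e>0];z=np.median(P[m>0][:,2])
    s=[p[0],p[1]]
    for it in range(6):
        d=np.hypot(Q[:,0]-s[0],Q[:,1]-s[1]);k=abs(d-.1035)<(.012,.008,.005,.004,.004,.004)[it]
        s=least_squares(lambda v:np.hypot(Q[k,0]-v[0],Q[k,1]-v[1])-.1035,s,loss='soft_l1',f_scale=.001).x
    print(n,'lid centre',s,'off',s-p[:2],k.sum(),'z',z)
    d=np.hypot(P[...,0]-s[0],P[...,1]-s[1]);kk=(d>.107)&(d<.116)&(abs(P[...,2]-z)<.006)
    if kk.sum(): t=P[kk]-[*s,0];print('  key ang',kk.sum(),np.degrees(np.arctan2(np.median(t[:,1]),np.median(t[:,0]))))
E
```

```text
t: 19.3
position: [0.6081, -0.0653, 0.1858]
orientation: [0.586, 0.395, 0.587, -0.395]
contact_force: [0.0, -0.4, -3.5]
width: 0.17
[ 0.60808005 -0.06525331  0.18577127] yaw -67.9692621264555
wrist lid centre [ 0.60700432 -0.06510781] off [-0.00107573  0.0001455 ] 1496 z 0.17849337791538705
top lid centre [ 0.60752366 -0.06808239] off [-0.00055639 -0.00282908] 121 z 0.17764208373814272
scene lid centre [ 0.60553963 -0.06897089] off [-0.00254042 -0.00371758] 280 z 0.17794733067218307
  key ang 11 -159.49948282681413
```

```bash
python3 -m handwheel '[[[0.6,-0.03,0.07],0,-1],[[0.6,0,0],0,-1],[[0.5,0,0],0,-1],[[0.2,0,0],0,-1],[[0.1,0,0],0,-1],[[0,0,0],0,-1]]'; python3 -m handwheel '[[[0.12,0,0],0,-1],[[0,0,0],0,-1]]';  python3 -m handwheel '[[[0.12,0,0],0,-1],[[0,0,0],0,-1]]'
```

```text
t: 20.05
position: [0.6075, -0.0702, 0.1375]
orientation: [0.586, 0.396, 0.586, -0.396]
contact_force: [-0.3, 0.4, -2.9]
width: 0.176
t: 20.25
position: [0.6075, -0.0699, 0.1346]
orientation: [0.586, 0.396, 0.586, -0.396]
contact_force: [-1.1, 0.2, -2.8]
width: 0.172
t: 20.45
position: [0.6074, -0.0698, 0.1313]
orientation: [0.586, 0.396, 0.586, -0.396]
contact_force: [-0.0, -0.3, -2.9]
width: 0.174
```

```bash
python3 -m handwheel '[[[0.12,0,0],0,-1],[[0,0,0],0,-1]]';  python3 -m handwheel '[[[0.1,0,0],0,-1],[[0,0,0],0,-1]]'
```

```text
t: 20.65
position: [0.6074, -0.0699, 0.1282]
orientation: [0.586, 0.396, 0.586, -0.396]
contact_force: [0.8, -0.2, -3.0]
width: 0.175
t: 20.85
position: [0.6074, -0.0699, 0.1257]
orientation: [0.586, 0.396, 0.586, -0.396]
contact_force: [0.3, -0.0, -3.2]
width: 0.173
```

Key is going into the notch without any contact force. The last few mm now.

```bash
python3 -m handwheel '[[[0.08,0,0],0,-1],[[0,0,0],0,-1]]';  python3 -m handwheel '[[[0.06,0,0],0,-1],[[0,0,0],0,-1]]'
```

```text
t: 21.05
position: [0.6075, -0.0699, 0.1239]
orientation: [0.586, 0.396, 0.586, -0.396]
contact_force: [1.0, -0.1, -4.5]
width: 0.175
t: 21.25
position: [0.6076, -0.0699, 0.1239]
orientation: [0.586, 0.396, 0.585, -0.396]
contact_force: [-4.2, 0.2, 10.4]
width: 0.173
```

```bash
python3 -m handwheel '[[[0,0,0],0,-0.3],[[0,0,0],0,0],[[0,0,0],0,0],[[-0.5,0,0],0,0],[[-1,0,0],0,0],[[-1,0,0],0,0],[[-1,0,0],0,0],[[-1,0,0],0,0],[[-1,0,0],0,0],[[0,-1,0],0,0],[[0,-1,0],0,0],[[0,-1,0],0,0]]';python3 -m handwheel '[[[0,-1,0],0,0],[[0,-1,0],0,0],[[0,-0.5,0],0,0],[[0,0,0],0,0]]'
python3 - <<'E'
from h import *
B=np.array([.6077,-.0686]);u=np.array([.4258,-.9048]);w=np.array([.9048,.4258])
W=cam('wrist');T=cam('top');S=cam('scene')
for n,c in (('wrist',W),('top',T),('scene',S)):
    P=cloud(c);d=np.hypot(P[...,0]-B[0],P[...,1]-B[1])
    m=(d<.095)&(abs(P[...,2]-.118)<.012)&(c['pixels'].min(2)>60);q=P[m];
    if len(q)>300:
        k=np.linalg.lstsq(np.c_[q[:,:2]-B,np.ones(len(q))],q[:,2],rcond=None)[0];print(n,'lid plane tilt',np.hypot(*k[:2]),'z',k[2],len(q))
    g=P[(d<.05)&(abs(P[...,2]-.144)<.006)];print('  grip',len(g),cv2.minAreaRect((g[:,:2]*1e3).astype(np.float32)) if len(g)>20 else '',np.median(g[:,2]) if len(g) else '')
    x=(P[...,:2]-B)@u;y=(P[...,:2]-B)@w;z=P[...,2];m=(abs(x+.25)<.05)&(abs(y)<.035)&(abs(z-.157)<.01);q=np.c_[x[m],y[m],np.ones(m.sum())]
    if m.sum()>100: print('  tray floor',np.linalg.lstsq(q,z[m],rcond=None)[0],m.sum())
a=cv2.resize(W['pixels'][:,:,::-1],(400,300));b=cv2.resize(S['pixels'][190:340,200:400,::-1],(400,300),interpolation=3)
cv2.imwrite('pics/m7.png',np.hstack([a,b]))
E
```

```text
t: 22.45
position: [0.5371, -0.098, 0.261]
orientation: [0.586, 0.396, 0.586, -0.396]
contact_force: [0.7, -0.1, -0.1]
width: 0.497
t: 22.85
position: [0.4793, -0.1216, 0.2609]
orientation: [0.586, 0.396, 0.585, -0.396]
contact_force: [0.7, 0.2, -0.0]
width: 0.502
wrist lid plane tilt 0.0006605364198838808 z 0.1166375481429054 33100
  grip 2052 ((598.419677734375, -72.92206573486328), (51.77508544921875, 16.04356575012207), 22.45937156677246) 0.14441393059266405
  tray floor [ 0.02698904 -0.01071812  0.16107574] 977
top lid plane tilt 0.0009205544102915059 z 0.1158729934723324 3810
  grip 227 ((605.836181640625, -71.16265869140625), (68.4266128540039, 16.586345672607422), 22.94050407409668) 0.14323510541091383
  tray floor [0.00334485 0.00267513 0.15550513] 1646
scene lid plane tilt 0.0009271367292600873 z 0.11583288352817468 4296
  grip 187 ((607.3360595703125, -70.52391815185547), (70.53298950195312, 16.01749610900879), 22.82319450378418) 0.14329682332424779
  tray floor [-0.00017852  0.00058383  0.1545522 ] 1233
```

View pics/m7.png

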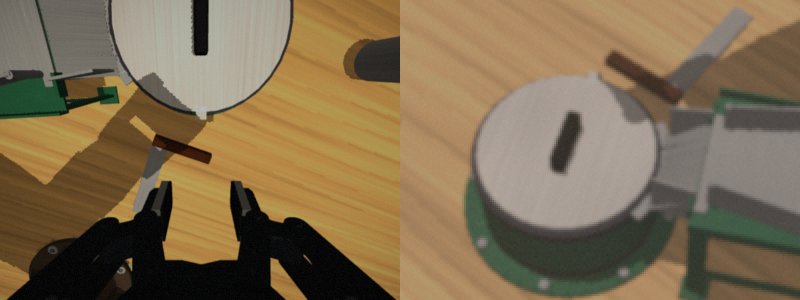

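```bash
python3 -c "
from plant import r;print(r.hand_in())"
```

```text
the job is handed in; nothing more can be done
None
```

The job is finished and handed in at about 23 s of the 69 s allowed; the hand-in reports no verdict.

**What I did:** I gripped the tray by its rear rim and slid it about 32 mm forward until it met the stops. I held it there at about 17°, then tipped it to about 54° and lowered it back level. I gripped the lid by its bar, turned it about 9° to line up with the notch, and lowered it. The key dropped in without needing any further turning.

**Last checks:**

| Check | Measured | Limit |
|---|---|---|
| Parts in the bowl | all five, tops about 45 mm above the bench (seen in two views before the lid went on) | more than 12 mm below the 110 mm rim |
| Lid tilt | under 0.001 rad | 0.02 rad |
| Lid height | disc top 116 mm, so grip about 20 mm above the mouth | 17 to 22.5 mm |
| Lid centring | about 2.5 mm off | 8 mm |
| Tray level (top and scene views) | under 0.005 rad | 0.05 rad |
| Tray rear rim behind the stops | about 188 mm | 175 to 275 mm |

I did not measure the spray can, hammer and try square again, but the arm's path stayed clear of them. The gripper was open and clear of everything at hand-in.

**Disagreements:**
- The last wrist picture gave a tray floor slope of about 0.03 rad. It saw only part of the tray, at its edge, and the other two cameras read it as level.
- While the lid was still in the gripper, the cameras differed by up to 4 mm on where its centre was. The spigot still went in without touching.

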